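Find the weighted owl paperweight

TASK

Two turned owl paperweights that look alike are locked in a wooden carrier on the carver's bench; one already has its lead slug in the base. Swing the brass hasp up off its catch and right over to the other side, clear past upright and leave it there, then lift each owl in turn clear out of its pocket to feel which is heavier, keeping them upright. Put the lighter one back down in a pocket of the carrier and finish while holding the heavier one upright in the gripper, still, in the air about a hand's breadth above the middle of the round blue stand without setting it down; leave the other things on the bench alone.

Things in the scene. Friction and masses are not known exactly. Their poses are not given: they have to be found in the camera images.
- carrier: Fixed dark wood block 170 (x) x 130 (y) x 30 mm high, yaw within 0.5 rad. Origin: centre of underside, z up. Two round pockets, 60 mm wide, 15 mm deep, at x = -38 and +38 mm. Hinge post (44 x 14 mm, top 60 mm over the bench) at y = +57 mm, catch post (14 x 12 mm) with thin steel staple (top 77 mm) at y = -50 mm. The hasp lies along y between them, over the inner shoulders of both owls.
- pocket_near (a point): Centre of the floor of the pocket at the carrier's -x side (15 mm above the bench). Axes as the carrier's.
- pocket_far (a point): Centre of the floor of the pocket at the carrier's +x side (15 mm above the bench). Axes as the carrier's.
- hasp (a joint): Angle (rad) of the hasp, a brass strap 4 mm thick, 34 mm wide (20, then 14 mm near the free end), 70 g. 0 = level over the catch (starts within 0.06); grows as the free end swings up and over to the carrier's +y side; 1.57 = upright; stop at 2.7. Open, it still stands up beside the carrier: carry things round or over it. Friction holds it at any angle; under 1.5 N at the pull moves it.
- hasp_hinge (a point): Middle of the hasp's hinge axis, 65 mm above the bench, 56 mm to the carrier's +y side of its centre. The axis runs along the carrier's x. Axes as the carrier's.
- hasp_pull (a point): Centre of the black pull at the hasp's free end, 148 mm from the hinge axis: round bar 18 mm in diameter, 16 mm long, parallel to the hinge. Closed, it is about 65 mm above the bench, off the carrier's -y edge. Pinch it from above on its flat ends (fingers closing along the carrier's x); it turns between the fingers as the hasp swings.
- owl_1: One of two like owl paperweights: pale turned wood, body 56 mm in diameter, 44 mm high, flat shoulder; round head 32 mm in diameter from 44 to 84 mm (ears to 89). Origin: centre of underside, z up. Starts in either pocket. One weighs 0.10-0.15 kg, the other 0.28-0.44 kg; which cannot be seen. Grasp the head from above, fingertips above the shoulder.
- owl_2: The other owl paperweight, alike in every visible way: same sizes, same origin and axes. The heavier may be either one.
- stand: Fixed round blue stand with a small white disc in the middle of its top, 110 mm in diameter, 15 mm high. Origin: centre of its underside on the bench, z up.
- gouge_1: Bystander: gouge, 210 mm long and 19 mm thick, lying flat on the bench between carrier and stand. Origin underneath, where handle meets blade; blade to its +x. Leave it alone.
- gouge_2: Bystander: gouge like the other, lying to the robot's right. Leave it alone.
- gouge_3: Bystander: gouge like the others, lying across the far side of the bench. Leave it alone.
- mallet: Bystander: round wooden mallet lying on its side at the robot's right, head 72 mm thick, 250 mm long overall. Origin underneath, where handle meets head. Leave it alone.
- offcut: Bystander: block of wood 130 x 80 x 35 mm, beyond carrier and stand. Origin: centre of its underside. Leave it alone.
- dish: Bystander: white bowl 84 mm across, 28 mm high, far left. Origin: centre of its underside. Leave it alone.
- clamp: Bystander: steel C-clamp 100 mm long, 14 mm thick, lying flat, far right. Origin underneath its back bar. Leave it alone.
Things that resemble listed ones, but are neither listed nor needed, are in the scene too. Leave any red look-alike of the carrier alone.

How it is judged (in metres and radians):
On the way, in this order (a step that is already met when the one before it is completed fails the run):
1. the hasp is swung off its catch, past upright (value of joint hasp above 1.75 rad), for 0.2 s.
2. one owl is lifted by the fingers clear of its pocket and the other, which stays in the carrier, weighs over 2.1 N: the lighter has been lifted (the heavier may be lifted before or after) (((z of owl_1 in the frame of carrier above 0.032 m and contact force between owl_1 and the fingers above 1 N and contact force between owl_2 and carrier above 2.1 N) or (z of owl_2 in the frame of carrier above 0.032 m and contact force between owl_2 and the fingers above 1 N and contact force between owl_1 and carrier above 2.1 N))), for 0.2 s.
3. one owl is lifted by the fingers and the other, back in a pocket, weighs under 2.1 N: the heavier is lifted (((z of owl_1 in the frame of carrier above 0.032 m and contact force between owl_1 and the fingers above 1 N and height (world z) of owl_2 below 0.022 m and (horizontal distance between owl_2 and pocket_near below 0.008 m or horizontal distance between owl_2 and pocket_far below 0.008 m) and contact force between owl_2 and carrier between 0.5 and 2.1 N) or (z of owl_2 in the frame of carrier above 0.032 m and contact force between owl_2 and the fingers above 1 N and height (world z) of owl_1 below 0.022 m and (horizontal distance between owl_1 and pocket_near below 0.008 m or horizontal distance between owl_1 and pocket_far below 0.008 m) and contact force between owl_1 and carrier between 0.5 and 2.1 N))), for 0.2 s.
At the end, for the whole second after the job is handed in: Fingers hold the heavier owl still (< 0.03 m/s), upright (0.3 rad), underside 25-300 mm over the bench, within 40 mm of the stand's axis, not touching the stand; the lighter stands released, upright, at rest on a pocket's floor (8 mm of centre); hasp still past 1.6 rad (value of joint hasp above 1.6 rad and ((contact force between owl_1 and the fingers above 1 N and horizontal distance between owl_1 and stand below 0.04 m and height (world z) of owl_1 between 0.025 and 0.3 m and contact force between owl_1 and stand below 0.1 N and angle between owl_1's own z axis and vertical below 0.3 rad and linear speed of each of owl_1, owl_2 below 0.03 m/s and height (world z) of owl_2 below 0.022 m and (horizontal distance between owl_2 and pocket_near below 0.008 m or horizontal distance between owl_2 and pocket_far below 0.008 m) and angle between owl_2's own z axis and vertical below 0.15 rad and contact force between owl_2 and the fingers below 0.1 N and contact force between owl_2 and carrier between 0.5 and 2.1 N) or (contact force between owl_2 and the fingers above 1 N and horizontal distance between owl_2 and stand below 0.04 m and height (world z) of owl_2 between 0.025 and 0.3 m and contact force between owl_2 and stand below 0.1 N and angle between owl_2's own z axis and vertical below 0.3 rad and linear speed of each of owl_2, owl_1 below 0.03 m/s and height (world z) of owl_1 below 0.022 m and (horizontal distance between owl_1 and pocket_near below 0.008 m or horizontal distance between owl_1 and pocket_far below 0.008 m) and angle between owl_1's own z axis and vertical below 0.15 rad and contact force between owl_1 and the fingers below 0.1 N and contact force between owl_1 and carrier between 0.5 and 2.1 N))); the arm keeps its last pose, push and grip.
It fails at once if an owl is tipped by more than 0.8 rad (angle between any of owl_1, owl_2's own z axis and vertical above 0.8 rad).
It fails at once if a bystander is moved by more than 30 mm (distance of any of gouge_1, gouge_2, gouge_3, mallet, offcut, dish, clamp from where it was at the start of the episode above 0.03 m).
It also fails if it takes over 72 s, if anything falls off the work surface, if the arm or the gripper's body presses on something with over 40 N, if the wrist force passes 120 N, or if a joint passes its speed limit or range.

ROBOT

A 6-joint arm with a two-finger parallel gripper is mounted at the origin on the work surface. World frame = base frame: x ahead of the robot, y to its left, z up, the work surface at z = 0. Lengths are in m, angles in degrees, forces in N, time in s.
With the tool pointing down it reaches from about 0.4 to 0.825 m from the base axis. Payload 7 kg.
Tool frame: the origin (TCP) lies between the finger pads; the fingertips stand 25 mm ahead of it and the grasp point (between the pads) lies 6 mm ahead of it; z points along the fingers, y is the line along which they close (so a half turn about z gives the same grasp; the last joint's range is limited). The gripper opens to 88 mm and grips with 3 to 60 N. Pads are 19 mm wide; open, the fingers measure 130 mm over their backs; the gripper's body (78 mm by 193 mm) begins 47 mm behind the grasp point.
Start: joints at [-56.144, 20.546, 0.682, 0, -70.136, -16.507], TCP at [0.201, -0.644, 0.252] pointing down, gripper open.
Joint ranges: [-176.03, 176.03], [-82.01, 121.73], [-58.28, 71.71], [-173.87, 95.51], [-174.79, -0.11], [-173.66, 173.66]. Speed limits (degrees/s): [136.94, 136.94, 172.46, 180, 180, 180].

INTERFACE

Orientations are given as [roll, pitch, yaw] about the fixed x, y, z axes, in that order (R = Rz(yaw) Ry(pitch) Rx(roll)).
In Python, from plant import status, optics, job gives the robot as it stands. The module is installed in compiled form; this text tells all that it offers.
- The arm moves only by the shell command python3 -m pendant FILE, which reads ROWS from the file FILE. ROWS is a JSON object whose key "deltas" holds a list of rows, 1 to 8 of them, each of 5 numbers: dx, dy, dz in m, then a turn about the tool's z in degrees, then the finger opening in m; each row is the pose to reach, as a shift and turn from the pose commanded when the command began, along the tool's axes at that moment; what a row does not reach only later rows make up. A row lasts 1/8 s, in which the tool goes at most 0.0625 m and 10.7 degrees, less where a joint would pass 70% of its speed; a pose out of reach is approached as far as the arm can. The fingers move at their own pace and stop on an object; the grip force is fixed at half the most. Time passes only in rows, so rows that do not move let the fingers close. It prints the time, the measured TCP pose, the force, the opening and the grip force at its end. Input that does not fit is refused with a message, and nothing moves.
- status.get_obs(): the state, without advancing time (a new reading comes with each control period).
- optics.snapshot(name): name is "side" or "top" or "wrist"; returns a dict with "frame" (384x512x3 uint8, red, green, blue), "z_map" (384x512 float32, m along the optical axis (not along the pixel's ray), 0 where there is no reading), "fovy" (degrees; the focal length in pixels is half the picture's height over the tangent of half this angle, whatever the lens; pixels are square), "cx", "cy" (the principal point, pixels), "R" (3x3) and "t" (3): a world point X has camera coordinates R X + t; the wrist camera has in their place "T_tool_cam" (4x4, takes a point from camera to tool coordinates, whose origin is the TCP and whose axes are the flange's). Camera axes: x right, y down, z forward; pixel columns grow to the right and rows downward; lengths in m; the calibration is good to about 2 mm. A picture is of the moment at which its call begins: read the wrist's pose just before it.
- job.close_job(): hands the job in; it is judged then, once.
The state is a dict: "clock": time; "joint_pos": joint angles; "qvel": joint speeds; "tau": joint torques, N m; "tool_pos": TCP position; "orientation": TCP orientation; "force": force on the tool from outside, world axes, zero at the start; "moment": the same for the moment, N m; "opening": finger opening in m; "gripper_force": force on a finger pad.
Only numpy, scipy, OpenCV 4.12 (cv2) and the standard library are available. Lean on these libraries where they do the work, as an engineer would, in place of code of your own. Each camera call takes 0.05 s, during which the arm holds its last target. There are 200 camera calls.

## Working session

There is one attempt and no reset: what is moved stays moved. The work goes in short steps, Python scripts to look and compute and a shell command to move; the robot and the scene stay as the last step left them, time stands still between calls to the robot, and variables do not carry over. Pictures are saved under pics/ and viewed, at most 10 in all, crops included, and the job is handed in when it is done.

```bash
mkdir -p pics; cat > h.py <<'E'
import numpy as np, cv2
from plant import status, optics, job
def snap(n):
    o=status.get_obs(); s=optics.snapshot(n); s['obs']=o; return s
def K(s):
    f=192/np.tan(np.radians(s['fovy'])/2); return f
def Rt(s):
    if 'R' in s: return np.array(s['R']),np.array(s['t'])
    o=s['obs']; r,p,y=np.radians(o['orientation'])
    from scipy.spatial.transform import Rotation as Ro
    T=np.eye(4); T[:3,:3]=Ro.from_euler('xyz',[r,p,y]).as_matrix(); T[:3,3]=o['tool_pos']
    T=np.linalg.inv(T@np.array(s['T_tool_cam'])); return T[:3,:3],T[:3,3]
def cloud(s):
    R,t=Rt(s); f=K(s); z=s['z_map']; v,u=np.mgrid[:384,:512]
    c=np.stack([(u-s['cx'])/f*z,(v-s['cy'])/f*z,z],-1)
    w=(c-t)@R; w[z==0]=np.nan; return w
def ray(s,u,v,h):
    R,t=Rt(s); f=K(s); d=np.array([(u-s['cx'])/f,(v-s['cy'])/f,1])@R; c=-t@R
    return c+d*(h-c[2])/d[2]
def proj(s,X):
    R,t=Rt(s); c=R@np.array(X)+t; f=K(s); return c[0]/c[2]*f+s['cx'],c[1]/c[2]*f+s['cy']
def save(s,n): cv2.imwrite('pics/'+n,s['frame'][:,:,::-1])
E
python3 - <<'E'
from h import *
import pickle
a=snap('top');b=snap('side')
pickle.dump((a,b),open('ab.pkl','wb'))
cv2.imwrite('pics/top.png',cv2.resize(a['frame'][:,:,::-1],(800,600)))
save(b,'side.png')
for s in(a,b):print(s['fovy'],s['cx'],s['cy'],-Rt(s)[1]@Rt(s)[0])
print(status.get_obs())
E
```

```text
56.35177981611579 263.2989072998568 185.56574322076992 [ 0.37423139 -0.00820913  1.21325826]
56.38403778776811 254.3034970941991 190.4718905689848 [0.41180731 0.65532598 0.8402534 ]
{'clock': 0.1, 'joint_pos': array([-5.61440544e+01,  2.05871913e+01,  6.39150321e-01, -1.75017063e-02,
       -7.01369017e+01, -1.65065417e+01]), 'qvel': array([ 0.03996745, -0.07868825, -0.06374011,  0.06415183, -0.02606561,
       -0.03061872]), 'tau': array([-3.51215691e-03, -5.84161448e+01,  2.93750560e+01,  7.01547593e+00,
        1.01445973e-02, -4.00712236e-05]), 'tool_pos': array([ 0.20113328, -0.64391226,  0.25071964]), 'orientation': array([ 1.79913883e+02, -8.36092722e-03, -1.62656549e+02]), 'force': array([ 0.28982952, -0.50637804,  0.25394969]), 'moment': array([ 0.04564671,  0.04047908, -0.00355751]), 'gripper_force': 0.0, 'opening': 0.08761800526075905}
```

View pics/top.png

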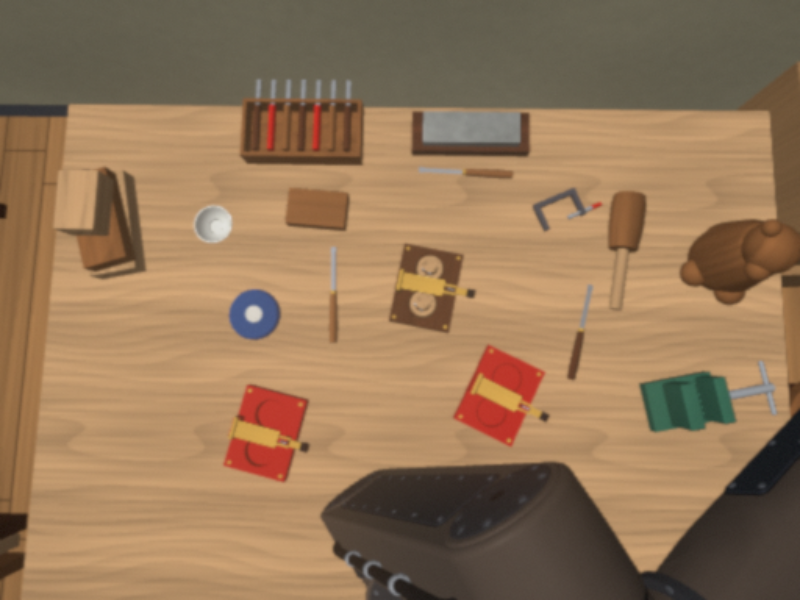

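View pics/side.png

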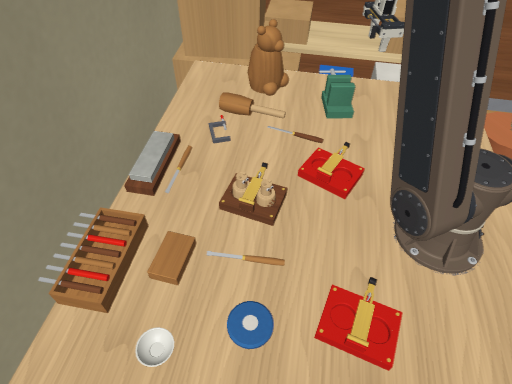

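The top picture (800x600) shows these candidates:
- **Carrier:** the dark wood carrier with two owls is at (427,288). The red look-alikes at (266,433) and (500,395) are rejected by colour.
- **Hasp:** the pull is at about (470,293) and the hinge at about (402,284).
- **Stand:** the blue stand with a white disc is at (254,314). The white dish at (213,224) is rejected.

In the side view the carrier is at (254,198), the pull at (264,168) and the stand at (250,324). Next I'll check close crops.

```bash
python3 - <<'E'
from h import *
import pickle
a,b=pickle.load(open('ab.pkl','rb'))
A=cv2.resize(a['frame'][145:225,235:315,::-1],(400,400),interpolation=cv2.INTER_CUBIC)
B=cv2.resize(b['frame'][145:225,213:293,::-1],(400,400),interpolation=cv2.INTER_CUBIC)
cv2.imwrite('pics/crop.png',np.hstack([A,B]))
for s in(a,b):
    w=cloud(s); hsv=cv2.cvtColor(s['frame'],cv2.COLOR_RGB2HSV)
    m=(hsv[...,0]>100)&(hsv[...,0]<125)&(hsv[...,1]>130)&(abs(w[...,2]-.015)<.012)
    n,l,st,c=cv2.connectedComponentsWithStats(m.astype(np.uint8)); 
    for i in range(1,n):
        if st[i,4]>150:
            print(c[i],st[i],np.nanmean(w[l==i],0), [(np.nanmin(w[l==i][:,k])+np.nanmax(w[l==i][:,k]))/2 for k in range(3)])
E
```

```text
[249.59674134 324.77189409] [ 227  301   46   48 1473] [0.46930832 0.34842864 0.01307616] [np.float64(0.4698156823662563), np.float64(0.3441059558491495), np.float64(0.010642767709360497)]
```

View pics/crop.png

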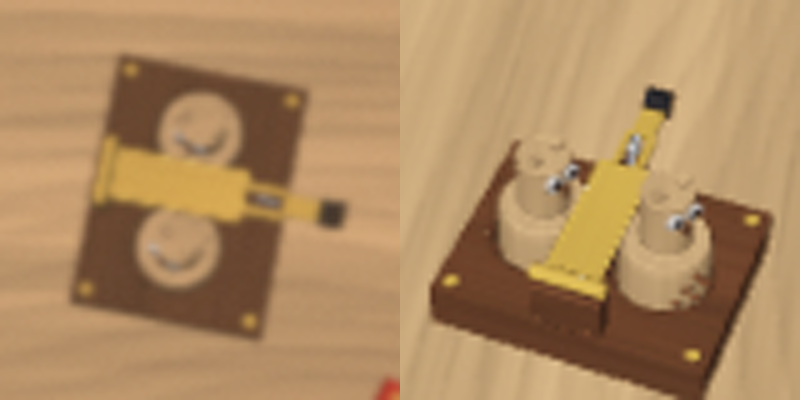

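The crop confirms the choice: a brown carrier with two owls under the brass strap and a black pull at the free end. In the left panel the pull is at (332,213) and the brass pins at (131,70), (292,100), (250,321) and (86,289). In the right panel the pull is at (658,100) and three pins at (751,220), (692,355) and (451,281).

```bash
python3 - <<'E'
from h import *
import pickle
a,b=pickle.load(open('ab.pkl','rb'))
ta=lambda x,y:(235+x/5-.4,145+y/5-.4); tb=lambda x,y:(213+(x-400)/5-.4,145+y/5-.4)
def tri(pa,pb):
    Ps=[K(s)*0+np.array([[K(s),0,s['cx']],[0,K(s),s['cy']],[0,0,1]])@np.c_[Rt(s)[0],Rt(s)[1]] for s in(a,b)]
    X=cv2.triangulatePoints(Ps[0],Ps[1],np.array(pa,float),np.array(pb,float))[:,0]; return (X[:3]/X[3]).round(4)
print('pull',tri(ta(332,213),tb(658,100)))
# side view pins : camera at +y: image left = +x ; 
T=dict(A=(131,70),B=(292,100),C=(250,321),D=(86,289))
for n,s in dict(B=None).items(): pass
S=dict(A=(451,281),C=(751,220),D=(692,355))
for k in S: print(k,tri(ta(*T[k]),tb(*S[k])))
P={k:ray(a,*ta(*v),.03) for k,v in T.items()}
for k in P: print(k,P[k].round(4))
c=sum(P.values())/4; ex=(P['A']+P['B']-P['C']-P['D'])[:2]; print('top c',c,np.degrees(np.arctan2(ex[1],ex[0])))
print('side pins',[ray(b,*tb(*v),.03).round(4) for v in S.values()])
w=cloud(a)
print('stand top cam', ray(a,254/1.5625,314/1.5625,.016), 'side',ray(b,250,324,.016))
u,v=ta(332,213); print('pull depth',w[int(v)-1:int(v)+2,int(u)-1:int(u)+2].round(3).reshape(-1,3))
E
```

```text
pull [ 0.5143 -0.1154  0.0731]
A [0.6139 0.0155 0.0331]
C [ 0.4474 -0.0655  0.0326]
D [0.4669 0.0429 0.0337]
A [0.6153 0.0157 0.03  ]
B [ 0.5963 -0.0925  0.03  ]
C [ 0.4479 -0.0656  0.03  ]
D [0.4674 0.043  0.03  ]
top c [ 0.53174  -0.024867  0.03    ] -10.386052086781918
side pins [array([0.6138, 0.0131, 0.03  ]), array([ 0.4472, -0.0678,  0.03  ]), array([0.4669, 0.0401, 0.03  ])]
stand top cam [0.46898932 0.34349946 0.016     ] side [0.46841205 0.34824068 0.016     ]
pull depth [[ 0.518 -0.112  0.078]
 [ 0.519 -0.115  0.075]
 [ 0.518 -0.118  0.078]
 [ 0.516 -0.112  0.073]
 [ 0.515 -0.115  0.078]
 [ 0.515 -0.118  0.08 ]
 [ 0.512 -0.112  0.08 ]
 [ 0.512 -0.115  0.077]
 [ 0.512 -0.118  0.076]]
```

```bash
echo '{"deltas":[[-0.04, 0.036, 0, -7.8, 0.06], [-0.08, 0.072, 0, -15.6, 0.06], [-0.12, 0.108, 0, -23.4, 0.06], [-0.16, 0.144, 0, -31.2, 0.06], [-0.2, 0.18, 0, -39, 0.06], [-0.24, 0.216, 0, -46.8, 0.06], [-0.28, 0.252, 0, -54.6, 0.06], [-0.32, 0.288, 0, -62.4, 0.06]]}' > m.json && python3 -m pendant m.json
python3 - <<'E'
from h import *
o=status.get_obs();print(o['tool_pos'],o['orientation'],o['joint_pos'])
y=np.radians(o['orientation'][2]);d=np.array([.5145,-.1155])-o['tool_pos'][:2]
print(d@[np.cos(y),np.sin(y)],d@[np.sin(y),-np.cos(y)])
E
```

```text
clock: 1.1
tool_pos: [0.4213, -0.2723, 0.2515]
orientation: [-180.0, 0.0, -100.0]
force: [0.6, -1.1, 0.5]
opening: 0.06
gripper_force: 0.0
[ 0.42131124 -0.27226566  0.25152209] [-1.79996260e+02  6.51074816e-03 -9.99949934e+01] [-1.03973144e+01  4.06066011e+00 -2.07184864e+01 -7.19993856e-03
 -6.52171599e+01  4.05338684e-01]
-0.17056045717089424 -0.06456584928053705
```

```bash
echo '{"deltas":[[-0.057, -0.021, 0, 0, 0.06], [-0.114, -0.042, 0.02, 0, 0.06], [-0.17, -0.0645, 0.04, 0, 0.06], [-0.17, -0.0645, 0.04, 0, 0.06]]}' > m.json && python3 -m pendant m.json
python3 - <<'E'
from h import *
import pickle
s=snap('wrist');pickle.dump(s,open('w1.pkl','wb'))
print(s['obs']['tool_pos'],s['obs']['orientation'],np.array(s['T_tool_cam']).round(3),s['fovy'])
save(s,'w1.png')
for X in([.5145,-.1155,.07],[.531,-.025,.03]):print(proj(s,X))
E
```

```text
clock: 1.6
tool_pos: [0.5152, -0.1152, 0.2096]
orientation: [179.8, -0.0, -100.0]
force: [0.2, -0.4, 0.5]
opening: 0.0602
gripper_force: 0.0
[ 0.51521291 -0.11519669  0.20960494] [ 1.79830467e+02 -2.73460703e-02 -1.00030393e+02] [[ 0.    -0.958 -0.288  0.078]
 [ 1.     0.001 -0.001 -0.   ]
 [ 0.001 -0.288  0.958 -0.134]
 [ 0.     0.     0.     1.   ]] 58.06289710304064
(np.float64(254.45211486764444), np.float64(188.25329477920855))
(np.float64(253.74464093532205), np.float64(265.02190025220796))
```

View pics/w1.png

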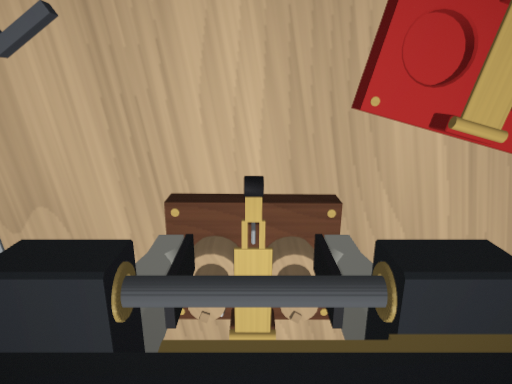

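The wrist view shows the pull at (254,187), where the prediction was (254,188). The carrier's edge is level along row 200, so the yaw matches. I'll go down and pinch.

```bash
echo '{"deltas":[[0, 0, 0.04, 0, 0.05], [0, 0, 0.08, 0, 0.04], [0, 0, 0.115, 0, 0.04], [0, 0, 0.134, 0, 0.04], [0, 0, 0.134, 0, 0.04], [0, 0, 0.134, 0, 0.01], [0, 0, 0.134, 0, 0.01], [0, 0, 0.134, 0, 0.01]]}' > m.json && python3 -m pendant m.json
echo '{"deltas":[[0, 0, 0, 0, 0.01], [0, 0, 0, 0, 0.01]]}' > m.json && python3 -m pendant m.json
```

```text
clock: 2.65
tool_pos: [0.5148, -0.1182, 0.0784]
orientation: [-179.9, 0.0, -100.3]
force: [-4.2, 1.2, 0.7]
opening: 0.0156
gripper_force: 29.5
clock: 2.9
tool_pos: [0.5147, -0.1181, 0.0778]
orientation: [-180.0, 0.0, -100.2]
force: [-0.9, -1.0, 0.5]
opening: 0.0155
gripper_force: 30.0
```

```bash
echo '{"deltas":[[-0.0015, 0, -0.016, 0, 0.01], [-0.0065, 0, -0.038, 0, 0.01], [-0.0145, 0, -0.058, 0, 0.01], [-0.0255, 0, -0.078, 0, 0.01], [-0.0395, 0, -0.095, 0, 0.01], [-0.056, 0, -0.11, 0, 0.01], [-0.074, 0, -0.122, 0, 0.01], [-0.094, 0, -0.132, 0, 0.01]]}' > m.json && python3 -m pendant m.json
```

```text
clock: 3.9
tool_pos: [0.5316, -0.0256, 0.2108]
orientation: [-179.9, -0.1, -100.2]
force: [2.7, -2.6, -2.0]
opening: 0.0156
gripper_force: 30.0
```

```bash
echo '{"deltas":[[-0.021, 0, -0.0065, 0, 0.01], [-0.043, 0, -0.0097, 0, 0.01], [-0.065, 0, -0.0096, 0, 0.01], [-0.087, 0, -0.006, 0, 0.01], [-0.108, 0, 0, 0, 0.01], [-0.128, 0, 0.01, 0, 0.01], [-0.1465, 0, 0.0225, 0, 0.01], [-0.1465, 0, 0.0225, 0, 0.01]]}' > m.json && python3 -m pendant m.json
echo '{"deltas":[[0, 0, 0, 0, 0.01], [0, 0, 0, 0, 0.01], [0, 0, 0, 0, 0.06], [0, 0, 0, 0, 0.06], [0, 0, 0, 0, 0.06]]}' > m.json && python3 -m pendant m.json
echo '{"deltas":[[0, 0, -0.03, 0, 0.06], [0, 0, -0.07, 0, 0.06], [0, 0, -0.1, 0, 0.06], [0, 0, -0.1, 0, 0.06]]}' > m.json && python3 -m pendant m.json
```

```text
clock: 4.9
tool_pos: [0.559, 0.1221, 0.1876]
orientation: [-179.8, 0.2, -100.1]
force: [0.7, 4.9, 6.0]
opening: 0.0158
gripper_force: 30.0
clock: 5.52
tool_pos: [0.557, 0.1185, 0.1866]
orientation: [180.0, -0.0, -100.3]
force: [0.0, 0.4, -0.3]
opening: 0.0404
gripper_force: 0.0
clock: 6.02
tool_pos: [0.5583, 0.1188, 0.2896]
orientation: [-179.8, 0.1, -100.3]
force: [0.1, 0.3, -1.0]
opening: 0.0601
gripper_force: 0.0
```

```bash
echo '{"deltas":[[0.04, 0.01, 0, 0, 0.06], [0.08, 0.01, 0, 0, 0.06], [0.12, 0.01, 0, 0, 0.06], [0.12, 0.01, 0, 0, 0.06]]}' > m.json && python3 -m pendant m.json
python3 - <<'E'
from h import *
import pickle
s=snap('wrist');b=snap('side');pickle.dump((s,b),open('w2.pkl','wb'))
print(s['obs']['tool_pos'],s['obs']['orientation'])
A=cv2.resize(s['frame'][...,::-1],(512,384)); B=cv2.resize(b['frame'][130:230,203:303,::-1],(288,288),interpolation=cv2.INTER_CUBIC)
im=np.zeros((384,800,3),np.uint8);im[:,:512]=A;im[:288,512:]=B;cv2.imwrite('pics/w2.png',im)
E
```

```text
clock: 6.52
tool_pos: [0.525, 0.0001, 0.2863]
orientation: [179.9, -0.0, -100.4]
force: [0.5, -0.1, 0.2]
opening: 0.0602
gripper_force: 0.0
[5.25020804e-01 1.18987444e-04 2.86250521e-01] [ 1.79922332e+02 -2.85868761e-02 -1.00406536e+02]
```

View pics/w2.png

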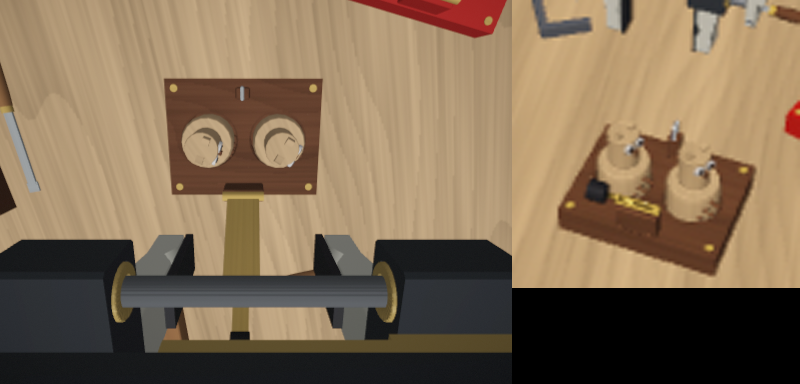

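The wrist view shows the hasp standing open behind the carrier and both owls free, with heads at about (204,149) and (284,149). The carrier's pins are at (174,88), (315,87), (180,187) and (308,187).

```bash
python3 - <<'E'
from h import *
import pickle
s,b=pickle.load(open('w2.pkl','rb'))
P=[ray(s,*p,.03) for p in((174,88),(315,87),(180,187),(308,187))];c=np.mean(P,0)
e=(P[0]+P[2]-P[1]-P[3])[:2];print('c',c.round(4),'yaw',np.degrees(np.arctan2(e[1],e[0])))
for s_,n in((s,'wrist'),(b,'side')):
  w=cloud(s_)
  for q in(-38,38):
    y=np.radians(-10.3);t=np.array([.5315,-.025])+q/1e3*np.array([np.cos(y),np.sin(y)])
    m=(np.hypot(w[...,0]-t[0],w[...,1]-t[1])<.03)&(w[...,2]>.066)&(w[...,2]<.115)
    p=w[m]; 
    f=lambda X:np.linalg.norm(p-X,axis=1)-.016
    from scipy.optimize import least_squares
    r=least_squares(lambda X:np.r_[np.hypot(*(p[:,:2]-X).T).clip(.016)-.016],t)
    print(n,q,m.sum(),t.round(4),p.mean(0).round(4),p[:,2].max().round(4),p.min(0).round(4),p.max(0).round(4))
w=cloud(s);m=(w[...,2]>.08)&(w[...,1]>.035)&(w[...,1]<.2)&(abs(w[...,0]-.55)<.03);p=w[m];print('hasp',p.min(0),p.max(0),np.polyfit(p[:,1],p[:,2],1))
E
```

```text
c [ 0.5313 -0.026   0.03  ] yaw -10.197410731586181
wrist -38 1060 [ 0.4941 -0.0182] [ 0.4948 -0.0212  0.0984] 0.1074 [ 0.4751 -0.0357  0.0668] [ 0.5107 -0.001   0.1074]
wrist 38 1112 [ 0.5689 -0.0318] [ 0.567  -0.0345  0.0981] 0.1068 [ 0.5493 -0.0495  0.066 ] [ 0.5848 -0.015   0.1068]
side -38 156 [ 0.4941 -0.0182] [ 0.4915 -0.013   0.0912] 0.1063 [ 0.4731 -0.0365  0.066 ] [ 0.5076 -0.0009  0.1063]
side 38 153 [ 0.5689 -0.0318] [ 0.5656 -0.0271  0.0907] 0.106 [ 0.5475 -0.0487  0.0666] [ 0.5824 -0.0163  0.106 ]
hasp [0.52777652 0.03507349 0.08009883] [0.5678615  0.11074131 0.19053328] [1.38944398 0.02887349]
```

```bash
echo '{"deltas":[[0.024, 0.028, 0.03, 0, 0.056], [0.024, 0.028, 0.08, 0, 0.056], [0.024, 0.028, 0.11, 0, 0.056], [0.024, 0.028, 0.12, 0, 0.056], [0.024, 0.028, 0.12, 0, 0.056]]}' > m.json && python3 -m pendant m.json
python3 - <<'E'
from h import *
s=snap('wrist');o=s['obs'];print(o['tool_pos'],o['orientation'],o['opening'])
w=cloud(s);t=np.array([.493,-.0185]);m=(np.hypot(w[...,0]-t[0],w[...,1]-t[1])<.026)&(w[...,2]>.075)&(w[...,2]<.1)
p=w[m];print(m.sum(),p.min(0),p.max(0))
save(s,'w3.png')
E
```

```text
clock: 7.25
tool_pos: [0.4946, -0.016, 0.1669]
orientation: [180.0, -0.0, -100.2]
force: [-1.0, 1.0, 0.4]
opening: 0.056
gripper_force: 0.0
[ 0.49457785 -0.01598587  0.16694305] [ 1.79957726e+02 -3.91200975e-02 -1.00203237e+02] 0.055975562830193594
1327 [ 0.47455705 -0.03591801  0.07504878] [ 0.51039273 -0.00106472  0.09999941]
```

View pics/w3.png

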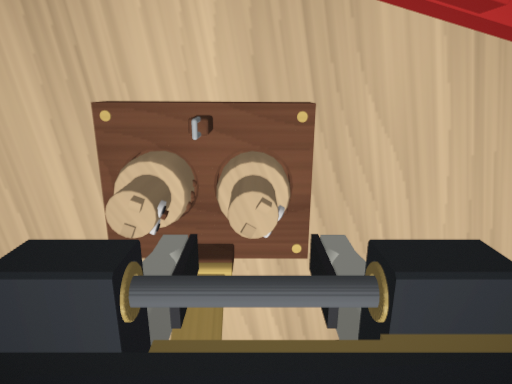

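The near owl's head is at (253,213), centred between the fingers at column 255. The other head, at (131,213), is clear of the left finger. Going down to grasp.

```bash
echo '{"deltas":[[0.003, 0.001, 0.03, 0, 0.056], [0.003, 0.001, 0.06, 0, 0.056], [0.003, 0.001, 0.08, 0, 0.056], [0.003, 0.001, 0.08, 0, 0.056], [0.003, 0.001, 0.08, 0, 0.02], [0.003, 0.001, 0.08, 0, 0.02], [0.003, 0.001, 0.08, 0, 0.02], [0.003, 0.001, 0.08, 0, 0.02]]}' > m.json && python3 -m pendant m.json
echo '{"deltas":[[0, 0, 0, 0, 0.02], [0, 0, 0, 0, 0.02], [0, 0, 0, 0, 0.02]]}' > m.json && python3 -m pendant m.json; python3 -c "
from h import *
print(status.get_obs()['force'])"
```

```text
clock: 8.3
tool_pos: [0.4934, -0.0191, 0.0878]
orientation: [-179.9, 0.0, -100.2]
force: [-0.1, 1.2, 4.6]
opening: 0.0316
gripper_force: 30.0
clock: 8.68
tool_pos: [0.4934, -0.0191, 0.0878]
orientation: [-179.9, 0.0, -100.2]
force: [-0.5, 0.2, 6.4]
opening: 0.0314
gripper_force: 30.0
[-0.470385    0.21507526  6.39207601]
```

```bash
echo '{"deltas":[[0, 0, -0.008, 0, 0.02], [0, 0, -0.02, 0, 0.02], [0, 0, -0.032, 0, 0.02], [0, 0, -0.04, 0, 0.02], [0, 0, -0.04, 0, 0.02], [0, 0, -0.04, 0, 0.02], [0, 0, -0.04, 0, 0.02]]}' > m.json && python3 -m pendant m.json; python3 - <<'E'
from h import *
F=[]
for i in range(6):
    s=snap('wrist' if i<5 else 'top');F.append(s['obs']['force'])
print(np.mean(F,0),np.std(F,0)); save(s,'t4.png')
o=s['obs'];print(o['tool_pos'],o['opening'])
E
```

```text
clock: 9.55
tool_pos: [0.4925, -0.0193, 0.1266]
orientation: [180.0, -0.0, -100.3]
force: [0.4, 0.2, -2.0]
opening: 0.0314
gripper_force: 30.0
[ 0.18202185  0.1006331  -0.85610882] [0.42733961 0.43239418 0.59792106]
[ 0.49272142 -0.01923434  0.12685721] 0.03126379613242363
```

```bash
python3 - <<'E'
from h import *
F=[]
for i in range(24):
    s=snap('wrist');F.append(s['obs']['force'])
print(np.mean(F,0),np.std(F,0)); save(s,'w5.png')
w=cloud(s); o=s['obs']['tool_pos']
m=(np.hypot(w[...,0]-o[0],w[...,1]-o[1])<.04)&(w[...,2]>.02)
p=w[m];print(np.histogram(p[:,2],bins=np.arange(.02,.16,.01)))
E
```

```text
[-0.11956026  0.06813662 -0.94351848] [0.54520864 0.53720204 0.46281379]
(array([ 314, 2315,    0,   18,  132,  367,  413, 2601,  997, 1203, 1448,
       2615, 1439,  354]), array([0.02, 0.03, 0.04, 0.05, 0.06, 0.07, 0.08, 0.09, 0.1 , 0.11, 0.12,
       0.13, 0.14, 0.15, 0.16]))
```

View pics/w5.png

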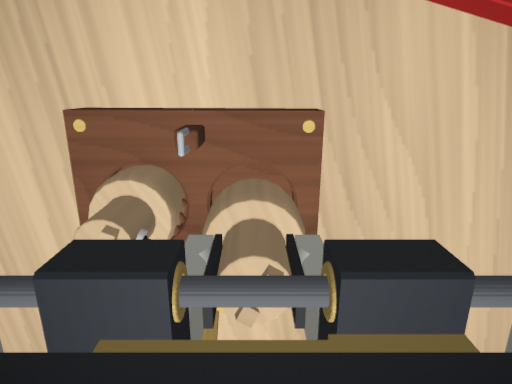

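The near owl hangs upright from the fingers at (255,240), clear of its pocket, and weighs about 1 N, so it is the lighter one. I'll put it back.

```bash
echo '{"deltas":[[0, 0, 0.012, 0, 0.02], [0, 0, 0.024, 0, 0.02], [0, 0, 0.032, 0, 0.02], [0, 0, 0.037, 0, 0.02], [0, 0, 0.039, 0, 0.02], [0, 0, 0.039, 0, 0.02]]}' > m.json && python3 -m pendant m.json
echo '{"deltas":[[0, 0, 0, 0, 0.056], [0, 0, 0, 0, 0.056], [0, 0, 0, 0, 0.056], [0, 0, 0, 0, 0.056]]}' > m.json && python3 -m pendant m.json
echo '{"deltas":[[0, 0, -0.03, 0, 0.056], [0, 0, -0.08, 0, 0.056], [0, 0, -0.08, 0, 0.056]]}' > m.json && python3 -m pendant m.json
python3 - <<'E'
from h import *
s=snap('wrist');o=s['obs'];w=cloud(s)
for t in([.493,-.0185],[.567,-.032]):
    d=np.hypot(w[...,0]-t[0],w[...,1]-t[1])
    m=(d<.026)&(w[...,2]>.075)&(w[...,2]<.1);p=w[m];print(m.sum(),(p.min(0)+p.max(0))/2,w[d<.026][:,2].max())
y=np.radians(o['orientation'][2]);d=np.array([.567,-.0325])-o['tool_pos'][:2]
print(o['tool_pos'],d@[np.cos(y),np.sin(y)],d@[np.sin(y),-np.cos(y)])
save(s,'w6.png')
E
```

```text
clock: 11.8
tool_pos: [0.4929, -0.0192, 0.0882]
orientation: [-180.0, 0.0, -100.3]
force: [-0.8, 0.0, -1.2]
opening: 0.0315
gripper_force: 30.0
clock: 12.3
tool_pos: [0.4928, -0.0192, 0.0881]
orientation: [-180.0, 0.0, -100.3]
force: [-0.3, 0.4, -0.6]
opening: 0.0556
gripper_force: 0.0
clock: 12.68
tool_pos: [0.4952, -0.0187, 0.1718]
orientation: [-179.6, 0.2, -100.2]
force: [0.3, 0.4, -0.7]
opening: 0.0563
gripper_force: 0.0
1273 [ 0.49121427 -0.01838316  0.08769617] 0.25426014835469735
1392 [ 0.5669587  -0.03245518  0.08749994] 0.23905468054117193
[ 0.49518771 -0.01865892  0.17180853] 0.0008902631240036014 -0.07312856813614331
```

View pics/w6.png

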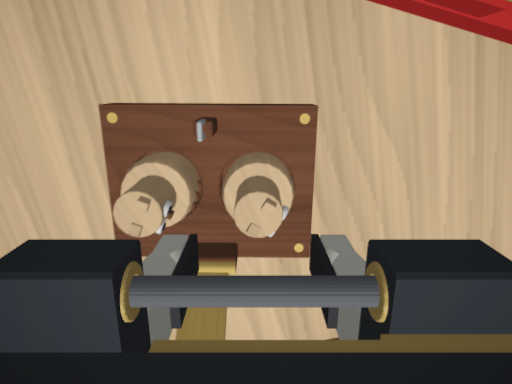

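The released owl sits upright in its pocket, level with the other: heads at (259,213) and (138,213), both tops at the same height. Now the far owl.

```bash
echo '{"deltas":[[0, -0.03, 0, 0, 0.056], [0, -0.06, 0, 0, 0.056], [0, -0.075, 0, 0, 0.056], [0, -0.075, 0.04, 0, 0.056], [0, -0.075, 0.07, 0, 0.056], [0, -0.075, 0.08, 0, 0.056], [0, -0.075, 0.08, 0, 0.056]]}' > m.json && python3 -m pendant m.json
echo '{"deltas":[[0, 0, 0, 0, 0.02], [0, 0, 0, 0, 0.02], [0, 0, 0, 0, 0.02], [0, 0, 0, 0, 0.02], [0, 0, 0, 0, 0.02], [0, 0, 0, 0, 0.02]]}' > m.json && python3 -m pendant m.json
echo '{"deltas":[[0, 0, -0.008, 0, 0.02], [0, 0, -0.02, 0, 0.02], [0, 0, -0.032, 0, 0.02], [0, 0, -0.04, 0, 0.02], [0, 0, -0.04, 0, 0.02], [0, 0, -0.04, 0, 0.02], [0, 0, -0.04, 0, 0.02]]}' > m.json && python3 -m pendant m.json
python3 - <<'E'
from h import *
F=[]
for i in range(12):
    s=snap('wrist');F.append(s['obs']['force'])
print(np.mean(F,0)); save(s,'w7.png')
print(s['obs']['tool_pos'],s['obs']['joint_pos'])
E
```

```text
clock: 13.6
tool_pos: [0.5662, -0.0326, 0.0876]
orientation: [179.9, -0.0, -100.2]
force: [-0.7, 0.2, -0.1]
opening: 0.056
gripper_force: 0.0
clock: 14.35
tool_pos: [0.5675, -0.0324, 0.0888]
orientation: [-179.9, 0.0, -100.2]
force: [1.0, -0.5, 6.0]
opening: 0.0313
gripper_force: 29.9
clock: 15.22
tool_pos: [0.5663, -0.0326, 0.1276]
orientation: [180.0, -0.0, -100.3]
force: [0.1, -0.1, -3.8]
opening: 0.0314
gripper_force: 29.9
[ 0.07586396  0.22523307 -2.72948296]
[ 0.56662545 -0.03253793  0.12806256] [ 1.64652076e+01  1.69213170e+01 -2.23175718e+01  8.38190702e-04
 -5.07612260e+01 -2.67148070e+01]
```

View pics/w7.png

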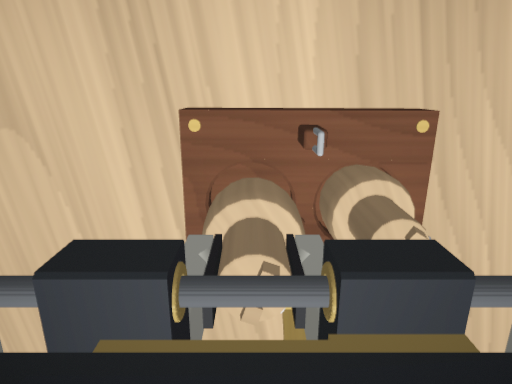

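The heavier owl, at about 2.7 N, hangs upright at (255,240), and the light one sits in its pocket at (365,205). I'll lift high over the hasp and carry it to the stand.

```bash
echo '{"deltas":[[0, 0, -0.01, 0, 0.02], [0, 0, -0.03, 0, 0.02], [0, 0, -0.06, 0, 0.02], [0, 0, -0.09, 0, 0.02], [0, 0, -0.12, 0, 0.02], [0, 0, -0.15, 0, 0.02], [0, 0, -0.17, 0, 0.02], [0, 0, -0.175, 0, 0.02]]}' > m.json && python3 -m pendant m.json
echo '{"deltas":[[-0.02, 0.01, 0, 0, 0.02], [-0.055, 0.025, 0, 0, 0.02], [-0.095, 0.044, 0, 0, 0.02], [-0.14, 0.065, 0, 0, 0.02], [-0.185, 0.085, 0, 0, 0.02], [-0.225, 0.104, 0, 0, 0.02], [-0.26, 0.12, 0, 0, 0.02], [-0.285, 0.131, 0, 0, 0.02]]}' > m.json && python3 -m pendant m.json
echo '{"deltas":[[-0.02, 0.01, 0.005, 0, 0.02], [-0.045, 0.02, 0.02, 0, 0.02], [-0.062, 0.029, 0.045, 0, 0.02], [-0.07, 0.033, 0.07, 0, 0.02], [-0.07, 0.033, 0.09, 0, 0.02], [-0.07, 0.033, 0.105, 0, 0.02], [-0.07, 0.033, 0.11, 0, 0.02], [-0.07, 0.033, 0.11, 0, 0.02]]}' > m.json && python3 -m pendant m.json
echo '{"deltas":[[0, 0, 0, 0, 0.02], [0, 0, 0, 0, 0.02]]}' > m.json && python3 -m pendant m.json
python3 - <<'E'
from h import *
s=snap('wrist');a=snap('top');b=snap('side')
im=np.zeros((576,800,3),np.uint8)
im[:384,:512]=s['frame'][...,::-1]; im[:288,512:]=cv2.resize(a['frame'][110:290,90:270,::-1],(288,288)); im[288:,512:]=cv2.resize(b['frame'][150:384,160:394,::-1],(288,288))
cv2.imwrite('pics/f.png',im)
w=cloud(b)
for t in([.493,-.0185],):
    m=(np.hypot(w[...,0]-t[0],w[...,1]-t[1])<.026)&(w[...,2]>.07)&(w[...,2]<.11);p=w[m];print(m.sum(),(p.min(0)+p.max(0))/2,p.max(0))
E
```

```text
clock: 16.82
tool_pos: [0.5671, -0.0325, 0.3051]
orientation: [-179.8, 0.1, -100.2]
force: [0.1, 0.3, -3.3]
opening: 0.0313
gripper_force: 29.9
clock: 17.82
tool_pos: [0.4874, 0.2726, 0.3023]
orientation: [179.9, -0.0, -100.2]
force: [1.1, 0.4, -1.4]
opening: 0.0316
gripper_force: 29.9
clock: 18.82
tool_pos: [0.4686, 0.3459, 0.1931]
orientation: [-180.0, -0.0, -100.3]
force: [-0.1, -0.5, -3.3]
opening: 0.0317
gripper_force: 29.9
clock: 19.08
tool_pos: [0.4687, 0.3462, 0.1938]
orientation: [-180.0, 0.1, -100.3]
force: [-0.5, 0.5, -2.2]
opening: 0.0318
gripper_force: 29.9Traceback (most recent call last):
  File "<stdin>", line 8, in <module>
    return umr_minimum(a, axis, None, out, keepdims, initial, where)
ValueError: zero-size array to reduction operation minimum which has no identity
```

View pics/f.png

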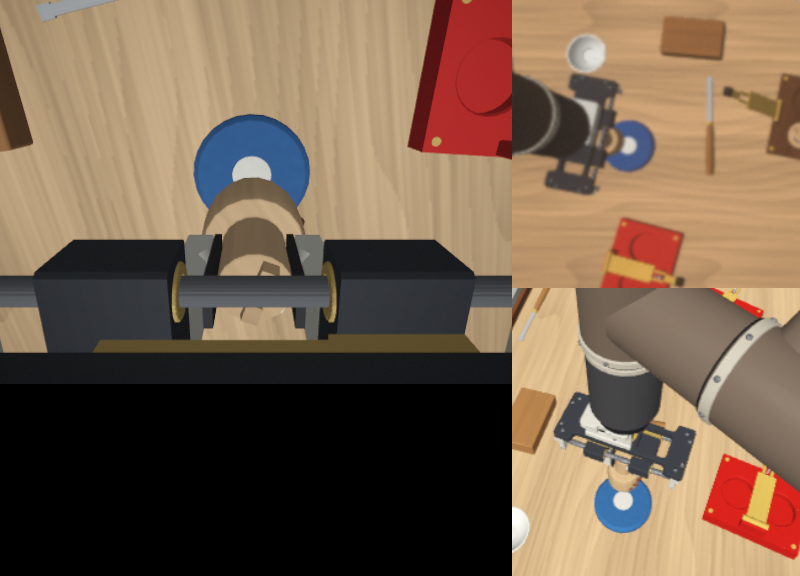

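The owl hangs upright over the stand, and the hasp is still open in the top view. The wrist view shows the stand spanning columns 194–309 with its far edge at row 114 and the disc at about (252,166). I'll check the centring and grip drift, then hand in.

```bash
echo '{"deltas":[[0, 0, 0, 0, 0.02], [0, 0, 0, 0, 0.02], [0, 0, 0, 0, 0.02], [0, 0, 0, 0, 0.02]]}' > m.json && python3 -m pendant m.json; python3 - <<'E'
from h import *
s=snap('wrist');a=snap('top')
o=s['obs'];print(o['tool_pos'],o['opening'],ray(s,252,170,.015),ray(s,251.5,114,.015),ray(s,194,168,.015),ray(s,309,168,.015))
w=cloud(a);m=(np.hypot(w[...,0]-.493,w[...,1]+.0185)<.022)&(w[...,2]>.05);p=w[m]
print(m.sum(),(p.min(0)+p.max(0))/2,p[:,2].max())
w=cloud(s);t=o['tool_pos'];m=(np.hypot(w[...,0]-t[0],w[...,1]-t[1])<.032)&(w[...,2]>.05);print(np.histogram(w[m][:,2],bins=np.arange(.1,.2,.01)))
E
```

```text
clock: 19.73
tool_pos: [0.4684, 0.346, 0.193]
orientation: [180.0, -0.0, -100.2]
force: [0.7, -0.2, -2.6]
opening: 0.0316
gripper_force: 29.9
[0.46838061 0.34597775 0.19303792] 0.03158621694222627 [0.46912096 0.33879039 0.015     ] [0.46050546 0.28899137 0.015     ] [0.52143263 0.3274432  0.015     ] [0.41706466 0.34625516 0.015     ]
144 [ 0.49315342 -0.01819963  0.08224447] 0.10839370892566745
(array([   0,    0,   45,  286,  384,  675, 2702,  909, 1322]), array([0.1 , 0.11, 0.12, 0.13, 0.14, 0.15, 0.16, 0.17, 0.18, 0.19]))
```

```bash
python3 -c "
from plant import job
print(job.close_job())"
```

```text
the job is handed in; nothing more can be done
None
```

I handed the job in with the hasp left open at about 2.2 rad, the lighter owl (about 1 N) back in the near pocket, and the heavier owl (about 2.7 N) held still and upright about 105 mm above the middle of the blue stand; no verdict was reported back.

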